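# Push the filled sample racks home in the analyser tray

## Task

Two of the four sample racks in the analyser's rack tray hold tubes: without gripping or lifting anything, gently push each of these two along its lane with the fingertips until it stands fully home against the tray's end wall, where the analyser takes racks. Leave the two empty racks, and the other things on the bench, where they are, and draw the arm clear.

Things in the scene. Friction and masses are not known exactly. Their poses are not given: they have to be found in the camera images.
- tray: grey rack tray fixed on the bench (mm): 258 (its x, along the lanes, away from the robot) x 212 (240 with grips). Origin on the bench. Floor 6 thick, from x = -135 (open mouth) to the end wall's inner face (the stop) at x = +115; end wall 52 high. Five lanes 27 wide centred at y = -76, -38, 0, +38, +76 (last one vacant), ribs between them 21 high; side walls 30 high. Heights from the bench
- full_rack_1: white sample rack full of tubes, 0.17 kg, 118 long (its x) x 24 wide x 64 mm high, flat end faces. Five yellow-capped tubes clipped in, cap tops 85 above its underside. Origin: centre of underside. Stands in one of the tray's lanes, x along the lane, 40 to 95 short of home. Home (far end against the end wall) when its origin is at x = +56 in the tray's frame. Slides at about 1 N, stays where left
- full_rack_2: white sample rack full of tubes, 0.17 kg, 118 long (its x) x 24 wide x 64 mm high, flat end faces. Five yellow-capped tubes clipped in, cap tops 85 above its underside. Origin: centre of underside. Stands in one of the tray's lanes, x along the lane, 40 to 95 short of home. Home (far end against the end wall) when its origin is at x = +56 in the tray's frame. Slides at about 1 N, stays where left
- empty_rack_1: empty white sample rack, no tubes, 0.1 kg, 118 long (its x) x 24 wide x 64 mm high, flat end faces. Origin: centre of underside. Stands in one of the tray's lanes, x along the lane, 40 to 95 short of home. Slides easily. Not to be moved
- empty_rack_2: empty white sample rack, no tubes, 0.1 kg, 118 long (its x) x 24 wide x 64 mm high, flat end faces. Origin: centre of underside. Stands in one of the tray's lanes, x along the lane, 40 to 95 short of home. Slides easily. Not to be moved
- wire_rack: white wire rack of yellow-capped tubes on the bench to the left (+y) of the tray, 150 x 80 x 60 mm, 90 high with its tubes, loose. Origin at the centre of its underside. Not to be moved
- cup: closed specimen cup on the bench to the right of the tray, 67 mm across the orange lid, 71 high, loose. Origin at the centre of its underside. Not to be moved
- marker: marker pen lying on the bench to the right of the tray's mouth, 136 mm long (its x), 12 thick, loose. Origin under its middle. Not to be moved
Mind the look-alikes: they are no part of the job. Leave any blue look-alike of the full_rack_2 alone.

How it is judged (in metres and radians):
At the end, for the whole second after the job is handed in: Both racks with tubes stand upright and at rest on the floor of their lanes, each with its far end within 4 mm of the tray's end wall; the empty racks are within 8 mm of where they started (x of full_rack_1 in the frame of tray between 0.052 and 0.06 m and y of full_rack_1 in the frame of tray between -0.08 and 0.08 m and z of each of full_rack_1, full_rack_2 in the frame of tray below 0.009 m and angle between each of full_rack_1, full_rack_2's own z axis and vertical below 0.05 rad and angle between the x axis of each of full_rack_1, full_rack_2 and the x axis of tray, either way round below 0.06 rad and linear speed of each of full_rack_1, full_rack_2 below 0.01 m/s and x of full_rack_2 in the frame of tray between 0.052 and 0.06 m and y of full_rack_2 in the frame of tray between -0.08 and 0.08 m and distance of each of empty_rack_1, empty_rack_2 from where it was at the start of the episode below 0.008 m); the robot touches nothing.
It fails at once if a rack is lifted more than 8 mm off the tray's floor or tipped by more than 8 degrees (z of any of full_rack_1, full_rack_2, empty_rack_1, empty_rack_2 in the frame of tray above 0.014 m or angle between any of full_rack_1, full_rack_2, empty_rack_1, empty_rack_2's own z axis and vertical above 0.14 rad).
It fails at once if a rack or one of its tubes is taken between the fingers (the point between the finger pads comes inside the outline of the rack) ((x of the grasp point in the frame of full_rack_1 between -0.055 and 0.055 m and y of the grasp point in the frame of full_rack_1 between -0.01 and 0.01 m and z of the grasp point in the frame of full_rack_1 between 0 and 0.08 m) or (x of the grasp point in the frame of full_rack_2 between -0.055 and 0.055 m and y of the grasp point in the frame of full_rack_2 between -0.01 and 0.01 m and z of the grasp point in the frame of full_rack_2 between 0 and 0.08 m) or (x of the grasp point in the frame of empty_rack_1 between -0.055 and 0.055 m and y of the grasp point in the frame of empty_rack_1 between -0.01 and 0.01 m and z of the grasp point in the frame of empty_rack_1 between 0 and 0.08 m) or (x of the grasp point in the frame of empty_rack_2 between -0.055 and 0.055 m and y of the grasp point in the frame of empty_rack_2 between -0.01 and 0.01 m and z of the grasp point in the frame of empty_rack_2 between 0 and 0.08 m)).
It fails at once if a rack is knocked along faster than 0.5 m/s or pressed by the fingers with more than 60 N (linear speed of any of full_rack_1, full_rack_2, empty_rack_1, empty_rack_2 above 0.5 m/s or contact force between the fingers and full_rack_1 above 60 N or contact force between the fingers and full_rack_2 above 60 N or contact force between the fingers and empty_rack_1 above 60 N or contact force between the fingers and empty_rack_2 above 60 N).
It fails at once if an empty rack is moved more than 8 mm (distance of any of empty_rack_1, empty_rack_2 from where it was at the start of the episode above 0.008 m).
It fails at once if the wire rack, the cup or the marker is moved more than 15 mm (distance of any of wire_rack, cup, marker from where it was at the start of the episode above 0.015 m).
It also fails if it takes over 40 s, if anything falls off the work surface, if the arm or the gripper's body presses on something with over 40 N, if the wrist force passes 120 N, or if a joint passes its speed limit or range.

## Robot

A 7-joint arm with a two-finger parallel gripper is mounted at the origin on the work surface. World frame = base frame: x ahead of the robot, y to its left, z up, the work surface at z = 0. Lengths are in mm, angles in rad, forces in N, time in s.
With the tool pointing down it reaches from about 400 to 875 mm from the base axis. Payload 19.3 kg.
Tool frame: the origin (TCP) lies at the very end of the fingers, on their centre line; the grasp point (between the pads) lies 19 mm behind it (grip_point_offset is the z of the grasp point in the tool frame, in mm); z points along the fingers, y is the line along which they close (so a half turn about z gives the same grasp; the last joint's range is limited). The gripper opens to 85 mm and grips with 20 to 120 N. Pads are 22 mm wide; open, the fingers measure 114 mm over their backs; the gripper's body (76 mm by 85 mm) begins 54 mm behind the grasp point. The pads swing forward as they close: fully open they stand 13 mm farther back than shut.
Start: joints at [1.092, 0.521, -0.036, 1.599, 0.021, 1.021, -0.113], TCP at [248.415, -573.502, 231.291] pointing down, gripper open.
Joint ranges: [-2.91, 2.91], [-0.3, 2.13], [-1.5, 1.42], [0.17, 2.43], [-1.26, 4.41], [0.16, 1.93], [-2.52, 2.52]. Speed limits (rad/s): [1.89, 1.89, 2.39, 2.39, 3.01, 3.01, 3.01].

## Interface

Orientations are given as a 3x3 rotation matrix whose columns are the frame's x, y, z axes.
In Python, from workcell import movep, movel, goto_joints, open_gripper, clamp, wait, inverse_kinematics, read_state, camera, PlanningError, finish_job, grip_point_offset gives the robot as it stands. Calls block until the motion is done:
- movep(position, orientation): joint-space move of the TCP to a pose.
- movel(position, frame=None, max_speed=150, guard=None): straight line of the TCP; frame=None keeps the orientation; max_speed is the mean speed in mm/s. With guard (N) it stops when the force on the tool has changed by that much, and returns True; else False.
- goto_joints(angles): joint-space move.
- open_gripper() and clamp(): open the fingers fully, or close them until they stop; the grip force is fixed at half the most.
- wait(seconds).
- inverse_kinematics(position, orientation): joint angles nearest the present ones, or None.
- read_state(): the state.
- camera(name): name is "scene" or "top"; returns a dict with "image" (420x560x3 uint8, blue, green, red), "range_z" (420x560 float32, mm along the optical axis (not along the pixel's ray), 0 where there is no reading), "fx", "fy", "cx", "cy" (pixels), "dist_coeffs" ([k1, k2, p1, p2, k3] as OpenCV has them; the pictures are not rectified), "cam_to_world" (4x4, takes a point from camera to world coordinates). Camera axes: x right, y up, looking along -z (the intrinsics and any distortion apply to the point x, -y, -z); pixel columns grow to the right and rows downward; lengths in mm; the calibration is good to about 2 mm. A picture is of the moment at which its call begins.
A pose or a line that the arm cannot do raises PlanningError and nothing moves.
- finish_job(): hands the job in; it is judged then, once.
The state is a dict: "time": time; "qpos": joint angles; "qvel": joint speeds; "joint_efforts": joint torques, N m; "eef_pos": TCP position; "tool_rot": TCP orientation; "ft_force": force on the tool from outside, world axes, zero at the start; "torque": the same for the moment, N m; "finger_gap": finger opening in mm; "gripper_force": force on a finger pad.
Only numpy, scipy, OpenCV 4.12 (cv2) and the standard library are available. Lean on these libraries where they do the work, as an engineer would, in place of code of your own. Each camera call takes 0.05 s, during which the arm holds its last target. There are 200 camera calls.

## Working session

There is one attempt and no reset: what is moved stays moved. The work goes in short steps, each a Python script; the robot and the scene stay as the last script left them, time stands still between calls to the robot, and variables do not carry over. Pictures are saved under pics/ and viewed, at most 10 in all, crops included, and the job is handed in when it is done.

```bash
mkdir -p pics; cat > h.py <<'E'
import numpy as np, cv2
from workcell import *
def grab(n):
    c=camera(n); return c
def cloud(c):
    """world xyz per pixel from range_z"""
    h,w=c["range_z"].shape
    K=np.array([[c["fx"],0,c["cx"]],[0,c["fy"],c["cy"]],[0,0,1.]])
    u,v=np.meshgrid(np.arange(w),np.arange(h))
    p=cv2.undistortPoints(np.stack([u,v],-1).reshape(-1,1,2).astype(float),K,np.array(c["dist_coeffs"],float)).reshape(h,w,2)
    z=c["range_z"].astype(float)
    P=np.stack([p[...,0]*z,-p[...,1]*z,-z],-1)
    M=np.array(c["cam_to_world"]); W=P@M[:3,:3].T+M[:3,3]
    W[z==0]=np.nan
    return W
E
python3 - <<'E'
from h import *
for n in("top","scene"):
    c=grab(n); cv2.imwrite(f"pics/{n}0.png",c["image"]); np.savez(f"{n}0.npz",im=c["image"],W=cloud(c)); print(n,np.round(c["cam_to_world"],2),c["fx"])
s=read_state(); print(s["time"],s["eef_pos"],s["tool_rot"],grip_point_offset)
E
```

```text
top [[-2.0000e-02  9.8000e-01 -1.8000e-01  3.7827e+02]
 [-1.0000e+00 -2.0000e-02  1.0000e-02  1.9310e+01]
 [ 0.0000e+00  1.8000e-01  9.8000e-01  8.1386e+02]
 [ 0.0000e+00  0.0000e+00  0.0000e+00  1.0000e+00]] 385.750235128378
scene [[-8.6000e-01 -4.2000e-01  2.8000e-01  7.9868e+02]
 [ 5.1000e-01 -7.3000e-01  4.6000e-01  4.8229e+02]
 [ 1.0000e-02  5.3000e-01  8.5000e-01  8.8403e+02]
 [ 0.0000e+00  0.0000e+00  0.0000e+00  1.0000e+00]] 425.95498275513586
0.1 [ 248.28006942 -573.25637632  230.79836722] [[ 9.17608495e-01  3.97485131e-01 -4.70084035e-04]
 [ 3.97485399e-01 -9.17608095e-01  8.61408126e-04]
 [-8.89559943e-05 -9.77286954e-04 -9.99999518e-01]] -18.700000000000003
```

View pics/top0.png

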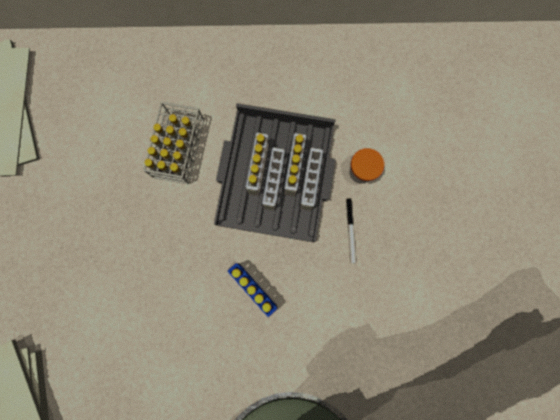

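View pics/scene0.png

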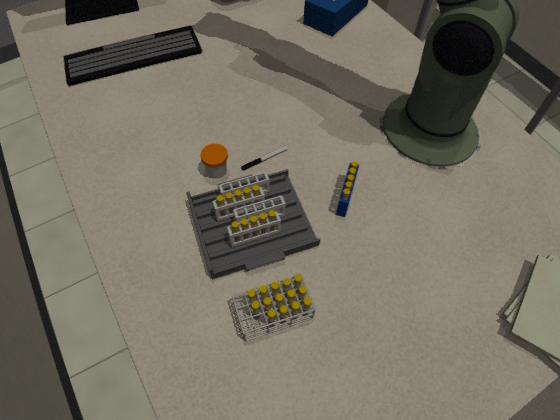

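The top view shows these candidates:
- Full white racks with yellow caps at (257,162) and (296,162). These are the ones I want.
- Empty white racks at (274,178) and (313,178).
- A blue look-alike at (252,290).
- The wire rack at (175,148).

Next I'll measure them and check the choice in a close crop.

```bash
python3 - <<'E'
from h import *
d=np.load("top0.npz"); im,W=d["im"],d["W"]
x0,y0,x1,y1=205,90,345,250
cv2.imwrite("pics/crop.png",cv2.resize(im[y0:y1,x0:x1],None,fx=3.7,fy=3.7,interpolation=cv2.INTER_CUBIC))
R=np.zeros(im.shape[:2],bool);R[y0:y1,x0:x1]=1
z=W[...,2]
# white rack tops (z 62..76), caps (z 80+)
for nm,lo,hi,mn in(("racktop",60,78,40),("caps",80,100,5),("endwall",44,57,30),("side",25,36,30),("any>60",60,100,40)):
    m=(R&(z>lo)&(z<hi)).astype(np.uint8)
    n,l,st,ct=cv2.connectedComponentsWithStats(m)
    for i in range(1,n):
        if st[i,4]<mn: continue
        P=W[l==i]; r=cv2.minAreaRect(P[:,:2].astype(np.float32))
        print(nm,ct[i].round(0),st[i,4],"rect",np.round(r[0],1),np.round(r[1],1),round(r[2],1),"z",np.round(np.median(P[:,2]),1))
E
```

```text
racktop [257. 164.] 340 rect [596.5  57.3] [ 24.2 117.9] 79.1 z 69.4
racktop [295. 165.] 298 rect [594.7 -19.7] [ 23.9 118.3] 79.2 z 69.7
racktop [273. 176.] 385 rect [564.7  24.8] [ 24.1 117.9] 79.1 z 69.0
racktop [312. 177.] 383 rect [562.6 -52.2] [ 24.  118.5] 79.2 z 69.2
caps [259. 143.] 119 rect [627.7  50.6] [14.6 36.6] 79.8 z 90.3
caps [299. 139.] 58 rect [635.5 -27.6] [14.8 14.5] 55.8 z 90.3
caps [297. 149.] 60 rect [614.7 -23.9] [14.  14.3] 88.5 z 90.6
caps [256. 158.] 61 rect [596.6  56.8] [14.4 14.8] 57.2 z 90.6
caps [296. 159.] 60 rect [594.2 -19.3] [14.7 13.9] 1.7 z 90.5
caps [254. 169.] 59 rect [575.6  60.9] [13.8 14.9] 8.7 z 90.8
caps [294. 169.] 59 rect [573.9 -14.9] [13.6 14.7] 89.4 z 90.6
caps [252. 179.] 60 rect [555.2  64.7] [13.7 14.5] 87.7 z 90.5
caps [292. 179.] 58 rect [553.6 -12. ] [14.6 14.6] 16.6 z 90.7
endwall [285. 113.] 483 rect [706.   -2.4] [211.    9.3] 79.4 z 51.3
side [276. 165.] 1342 rect [580.7  21.7] [240.  251.4] 79.2 z 29.9
side [265. 155.] 39 rect [620.8  41.8] [ 2.8 59.9] 79.0 z 26.9
any>60 [257. 161.] 651 rect [596.5  57.3] [ 24.2 117.9] 79.1 z 73.4
any>60 [295. 162.] 616 rect [594.7 -19.7] [ 23.9 118.3] 79.2 z 78.3
any>60 [273. 176.] 385 rect [564.7  24.8] [ 24.1 117.9] 79.1 z 69.0
any>60 [312. 177.] 383 rect [562.6 -52.2] [ 24.  118.5] 79.2 z 69.2
```

View pics/crop.png

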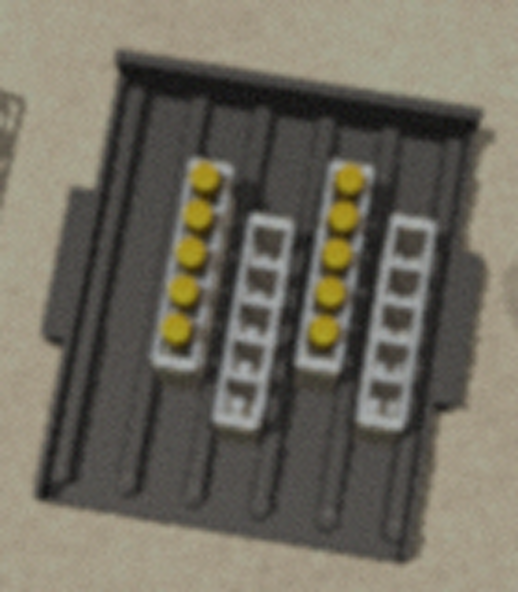

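The crop confirms the capped racks are in lanes +38 (tray x≈0) and −38 (x≈13). The empty racks are in lanes 0 and −76. I'll push with the fingers shut, about 48 mm above the bench, and use a force guard.

```bash
cat >> h.py <<'E'
u=np.array([.982,-.188]);u/=np.linalg.norm(u);n=np.array([-u[1],u[0]]);O=np.array([706,-2.4])-119*u
Rt=np.array([[u[0],u[1],0],[u[1],-u[0],0],[0,0,-1.]])
def T(x,y,z): return [*(O+x*u+y*n),z]
def st(t):
    s=read_state(); d=np.array(s["eef_pos"])[:2]-O
    print(t,"t",round(s["time"],2),"tray",np.round([d@u,d@n,s["eef_pos"][2]],1),"F",np.round(s["ft_force"],1),"gap",round(s["finger_gap"],1))
def racks():
    c=grab("top"); W=cloud(c); z=W[...,2]; m=np.zeros(z.shape,np.uint8); m[90:250,205:345]=((z>60)&(z<78))[90:250,205:345]
    k,l,s,ct=cv2.connectedComponentsWithStats(m)
    for i in range(1,k):
        if s[i,4]>100:
            r=cv2.minAreaRect(W[l==i][:,:2].astype(np.float32)); d=np.array(r[0])-O; print("rack tray xy",np.round([d@u,d@n],1),np.round(r[1],1),round(r[2],1))
    return c
def push(y,rear):
    movep(T(-112,y,150),Rt); st("above")
    print(movel(T(-112,y,48),max_speed=120,guard=10)); st("down")
    print(movel(T(rear-16,y,48),max_speed=80,guard=10)); st("near")
    print(movel(T(-22,y,48),max_speed=40,guard=6)); st("pushed")
    print(movel(T(-10,y,48),max_speed=15,guard=6)); st("home")
def back(y):
    movel(T(-112,y,48),max_speed=120); movel(T(-112,y,150),max_speed=150); st("back")
E
python3 - <<'E'
from h import *
racks()
clamp(); st("shut")
push(-38,-46)
E
```

```text
rack tray xy [ 0.4 38. ] [ 24.3 118.1] 79.2
rack tray xy [ 12.8 -37.9] [ 23.9 118.3] 79.2
rack tray xy [-24.6   0.1] [ 24.2 117.8] 79.1
rack tray xy [-12.1 -75.9] [ 24.1 118. ] 79.2
shut t 0.92 tray [-223.  -646.9  231.3] F [-0.5 -0.5  0.2] gap -0.3
above t 3.15 tray [-111.7  -38.6  150. ] F [-0.   0.2 -0.7] gap -0.3
False
down t 4.15 tray [-111.7  -38.    48.5] F [-0.1 -0.3  0.6] gap -0.3
False
near t 4.92 tray [-62.5 -38.1  47.9] F [0.3 0.1 0.1] gap -0.5
False
pushed t 6.08 tray [-22. -38.  48.] F [ 0.1 -0.2 -0. ] gap 0.1
True
home t 6.69 tray [-13.1 -38.1  47.7] F [ 0.4 -0.6 -1.2] gap -0.1
```

```bash
python3 - <<'E'
from h import *
back(-38)
push(38,-58.7)
back(38)
q=T(-190,-150,200); movep(q,Rt); st("clear")
c=racks(); cv2.imwrite("pics/top1.png",c["image"])
E
```

```text
back t 8.49 tray [-112.2  -38.1  149.4] F [ 0.6 -0.2  0.1] gap 0.3
above t 8.89 tray [-112.7   39.1  148.9] F [-0.1  0.6  0.3] gap -0.1
False
down t 9.89 tray [-111.7   38.    48.5] F [ 0.4 -0.5 -0.1] gap 0.1
False
near t 10.51 tray [-75.1  38.   48. ] F [-0.1  0.  -0.2] gap 0.2
False
pushed t 11.97 tray [-22.  38.  48.] F [ 0.1 -0.6 -0.2] gap -0.0
True
home t 12.59 tray [-13.1  37.9  47.6] F [-0.5  0.1 -0.3] gap 0.0
back t 14.39 tray [-112.3   37.8  149.3] F [ 0.8 -0.8  0.2] gap 0.1
clear t 15.24 tray [-189.6 -149.5  199.7] F [-0.1 -0.9 -0.8] gap 0.1
rack tray xy [56.5 37.9] [ 24.2 119.1] 79.1
rack tray xy [ 55.6 -38. ] [ 23.7 117.6] 79.3
rack tray xy [-24.8   0.1] [ 24.2 117.5] 79.1
rack tray xy [-12.2 -75.8] [ 24.1 118.6] 79.1
```

View pics/top1.png

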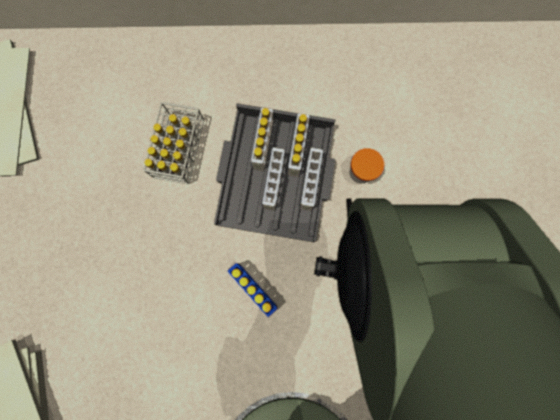

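Both full racks, at (262,135) and (299,140), are against the end wall. The empty racks, at (274,178) and (313,178), haven't moved, and the arm is clear at about 200 mm height.

```bash
python3 -c "
from h import *
wait(.5); st('end'); print(finish_job())"
```

```text
end t 15.79 tray [-190.  -149.9  200. ] F [0.5 0.1 0.1] gap -0.1
the job is handed in; nothing more can be done
None
```

Both tube-filled racks are pushed home, measured at x ≈ 56 mm in the tray frame; the empty racks measured as unmoved, nothing else was touched, and with the arm clear I handed the job in at about 16 s.

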